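# Find where the sliding door binds

## Task

The sliding door of the little wooden cabinet binds somewhere along its groove, and I want to wax that spot. Take the door by its pull and slide it gently to the right so that it pushes the wooden marker block ahead of it, until it clearly binds (much stiffer than the door and block merely dragging), but do not force it. Then slide the door back until there is a gap of about 30 mm between its edge and the block, let go, and do not touch the block yourself or disturb the things standing around.

Things in the scene. Friction and masses are not known exactly. Their poses are not given: they have to be found in the camera images.
- cabinet: fixed small wall cabinet of pale wood, open at the back, on the table, 77 deep x 420 wide x 203 high mm. Origin: in its underside, 42 mm behind its front edge and half-way along; x points from the front to the back, y along the door groove to the left as seen from the robot, z up. Bottom board 18 mm thick, its front edge at x = -38 mm; the groove lips end at x = -18 mm
- roof_edge (a point): middle of the top board's lower front edge, 185 mm above the table (board 18 mm thick), 42 mm in front of the cabinet's origin. The board overhangs the door and all but the front 18 mm of the pull, so a gripper held upright cannot get down to the pull: reach it from the robot's side with the tool tilted 25 to 45 degrees from vertical, its tip leading to the back
- door: sliding door, brown panel 12 thick x 150 wide x 164 high mm, origin at the middle of its lower edge, 19 mm above the table, axes as the cabinet's. Slides to the right (cabinet -y) by up to 200 mm; starts 0 to 30 mm from its left end; drags with 2 to 3 N
- door_pull (a point): place to grip the pull, a rounded upright batten in the middle of the door's front: 18 mm thick along the groove, 55 mm high (37 to 92 mm above the table), standing out 50 mm from the door. The point is in the middle of its thickness, 14 mm behind its front, 65 mm above the table; axes as the cabinet's; pinch along y
- door_edge (a point): point on the door's right (leading) edge, 39 mm above the table, 75 mm to the right of the pull. At an unseen place 80 to 170 mm from the door's left end the door begins to bind: resistance then climbs about 1.2 N per mm. A push of 9 to 15 N, drag of door and block (4 to 5 N) included, is clearly bound; over 20 N is forcing
- marker: marker block, pale wood, 36 wide x 34 high mm, its 20 mm high nose reaching 58 mm in front of the cabinet's origin; in the same groove right of the door, 10 to 60 mm ahead of its edge at the start, short of the tight spot. Origin: centre of its underside, 19 mm above the table. Drags with 2 N, stays where it is left; the door pushes it
- marker_face (a point): point on the block's left face, which the door's edge meets, 39 mm above the table; its distance from door_edge along the groove is the gap
- bottle: bystander: a small brown bottle with a green cap, 49 mm across, 80 mm high, loose on top of the cabinet. Origin: centre of its underside.
- black_tape: bystander: a roll of black tape 72 mm across, 20 mm high, loose on top of the cabinet. Origin: centre of its underside.
- sanding_block: bystander: a brown sanding block 66 x 100 x 32 mm, loose on the table behind the cabinet's right end. Origin: centre of its underside.

How it is judged:
By the outcome, as a careful person would: the job done as asked, in the order asked, and still so for the second after the job is handed in, with the robot touching nothing.
It also fails if it takes over 48 s, if anything falls off the work surface, if the arm or the gripper's body presses on something with over 40 N, if the wrist force passes 120 N, or if a joint passes its speed limit or range.

## Robot

A 6-joint arm with a two-finger parallel gripper is mounted at the origin on a cart in front of the work surface, level with it; the furniture and walls round the work are solid. World frame = base frame: x ahead of the robot, y to its left, z up, the work surface at z = 0. Lengths are in m, angles in degrees, forces in N, time in s.
With the tool pointing down it reaches from about 0.35 to 0.975 m from the base axis. Payload 4.9 kg.
Tool frame: the origin (TCP) lies at the very end of the fingers, on their centre line; the grasp point (between the pads) lies 19 mm behind it; z points along the fingers, y is the line along which they close (so a half turn about z gives the same grasp; the last joint's range is limited). The gripper opens to 85 mm and grips with 20 to 120 N. Pads are 22 mm wide; open, the fingers measure 114 mm over their backs; the gripper's body (76 mm by 85 mm) begins 54 mm behind the grasp point. The pads swing forward as they close: fully open they stand 13 mm farther back than shut.
Start: joints at [-82.792, 3.019, 92.412, -0, 84.569, -6.818], TCP at [0.151, -0.606, 0.231] pointing down, gripper open.
Joint ranges: [-172.51, 172.51], [-57.92, 126.97], [3.15, 148.05], [-58.71, 238.71], [5.1, 150.11], [-179.66, 179.66]. Speed limits (degrees/s): [147.25, 147.25, 180, 180, 180, 180].

## Interface

Orientations are given as a 3x3 rotation matrix whose columns are the frame's x, y, z axes.
In Python, from bench import * gives the robot as it stands.
- The arm moves only by the shell command python3 -m creep 'ROWS' [FORCE]. ROWS is JSON, a list of rows, each a list of 3 entries, a list of its own where there are three numbers: the shift along the world's x, y, z in cm, then the turn, a rotation vector about the world's x, y, z in degrees, then the opening, from 0 (shut) to 1 (fully open). In form: [[[dx, dy, dz], [ax, ay, az], grip], ...]. A call has exactly 8 rows; each row is the pose to reach, as a shift and turn from the pose commanded when the call began; what a row does not reach only later rows make up. A row lasts 1/10 s, in which the tool goes at most 50 mm and 8.59 degrees, less where a joint would pass 70% of its speed; a pose out of reach is approached as far as the arm can. A call with a gripper value outside its range is refused whole. The fingers move at their own pace and stop on an object; FORCE is the grip in N (left out, the last holds). Time passes only in rows, so rows that repeat a pose let the fingers close, or fill a call up. It gives the time, the measured TCP pose, the force, the opening and the grip force at its end, in the units of the state.
- read_state(): the state, without advancing time (a new reading comes with each control period).
- read_camera(name): name is "side" or "top"; returns the picture (400x640x3 uint8, red, green, blue); there is no depth.
- get_calibration(name): a dict with "mtx" (3x3 intrinsics, pixels), "eye" and "orientation" of the camera in the world. Camera axes: x right, y down, z forward; pixel columns grow to the right and rows downward; lengths in m; the calibration is good to about 2 mm. A picture is of the moment at which its call begins. get_calibration takes no time and is no camera call.
- job_done(): hands the job in; it is judged then, once.
Trained networks look in the newest picture that a camera, given by its name, has taken for a name from the list of things; names that differ only in an ending like _2 or _b are one class to them, and where a whole thing is asked for, a point or a joint stands for the part that bears it (a point fixed in the world has none). Each returns a list of dicts, best first, with "score" (0 to 1); they miss things now and then, are a little off and sometimes report something else, mostly with a low value. They report only what shows in the picture. A call takes as long as a camera call.
- boxes_of(camera, thing): "centre" ([x, y, z] in m, in world coordinates, good to about 4 mm: the middle of the surface that is visible of it).
The state is a dict: "clock": time; "q": joint angles; "qd": joint speeds; "effort": joint torques, N m; "tcp_pos": TCP position; "tcp_rot": TCP orientation; "wrist_force": force on the tool from outside, world axes, zero at the start; "ft_torque": the same for the moment, N m; "grip_width": finger opening in m; "gripper_force": force on a finger pad.
Only numpy, scipy, OpenCV 4.12 (cv2) and the standard library are available. Lean on these libraries where they do the work, as an engineer would, in place of code of your own. Each camera call takes 0.05 s, during which the arm holds its last target. There are 200 camera calls.

## Working session

There is one attempt and no reset: what is moved stays moved. The work goes in short steps, Python scripts to look and compute and a shell command to move; the robot and the scene stay as the last step left them, time stands still between calls to the robot, and variables do not carry over. Pictures are saved under pics/ and viewed, at most 10 in all, crops included, and the job is handed in when it is done.

```bash
mkdir -p pics; python3 - <<'E'
from bench import *
import cv2,numpy as np
for c in("side","top"):
    im=read_camera(c); cv2.imwrite(f"pics/{c}0.png",im[:,:,::-1])
    k=get_calibration(c); print(c,np.round(k["mtx"],1).tolist(),np.round(k["eye"],3),np.round(k["orientation"],3).tolist())
    for t in("cabinet","door","door_pull","marker","bottle","black_tape","sanding_block"):
        print(t,[(np.round(d["centre"],3).tolist(),round(d["score"],2)) for d in boxes_of(c,t)[:2]])
s=read_state();print(s)
E
```

```text
side [[507.2, 0.0, 316.9], [0.0, 507.2, 214.3], [0.0, 0.0, 1.0]] [0.319 1.181 0.733] [[-0.974, -0.108, 0.201], [-0.228, 0.464, -0.856], [-0.001, -0.88, -0.476]]
cabinet [([0.518, 0.18, 0.1], 0.6)]
door []
door_pull [([0.491, 0.183, 0.067], 0.6)]
marker [([0.549, 0.1, 0.048], 0.71)]
bottle [([0.471, 0.237, 0.251], 0.57)]
black_tape [([0.605, 0.043, 0.222], 0.62)]
sanding_block [([0.733, -0.099, 0.037], 0.76), ([0.472, 0.238, 0.253], 0.73)]
top [[410.5, 0.0, 312.6], [0.0, 410.5, 199.7], [0.0, 0.0, 1.0]] [0.048 0.303 0.887] [[-0.424, -0.712, 0.56], [-0.905, 0.345, -0.247], [-0.017, -0.611, -0.791]]
cabinet [([0.501, 0.146, 0.192], 0.98), ([0.532, 0.081, 0.054], 0.5)]
door [([0.452, 0.188, 0.073], 0.89), ([0.533, 0.081, 0.054], 0.24)]
door_pull []
marker [([0.538, 0.078, 0.053], 0.97)]
bottle [([0.458, 0.222, 0.267], 0.72), ([0.499, 0.146, 0.191], 0.17)]
black_tape [([0.598, 0.029, 0.224], 0.76), ([0.537, 0.076, 0.053], 0.5)]
sanding_block [([0.701, -0.122, 0.033], 0.72)]
{'clock': 0.8, 'q': array([-8.27930712e+01,  3.01990480e+00,  9.24099451e+01,  1.13098948e-03,
        8.45685559e+01, -6.81772000e+00]), 'qd': array([ 0.05016101,  0.0012484 ,  0.1068825 , -0.02330446,  0.01156454,
       -0.02715101]), 'effort': array([ 2.99595587e-03, -3.93630159e+01, -3.70438778e+01,  1.18483563e-04,
        2.43049844e-04, -6.24414184e-06]), 'tcp_pos': array([ 0.15147289, -0.60636703,  0.23132429]), 'tcp_rot': array([[ 9.70192013e-01,  2.42337485e-01,  2.29862790e-05],
       [ 2.42337485e-01, -9.70192013e-01, -2.51393603e-05],
       [ 1.62088949e-05,  2.99604437e-05, -9.99999999e-01]]), 'wrist_force': array([ 0.53665688,  0.03585424, -0.58122575]), 'ft_torque': array([ 0.0144475 ,  0.01292076, -0.01998182]), 'gripper_force': 0.0, 'grip_width': 0.08576538050517253}
```

View pics/side0.png

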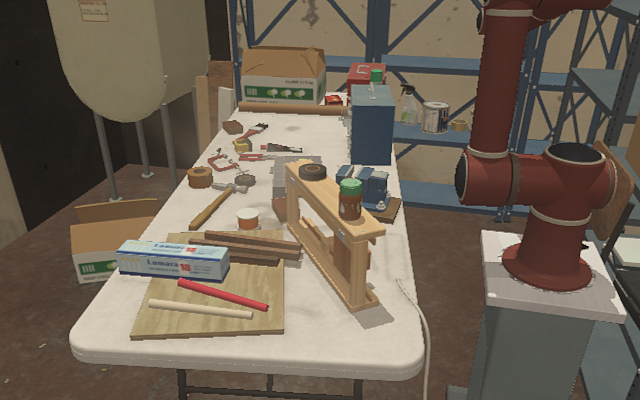

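View pics/top0.png

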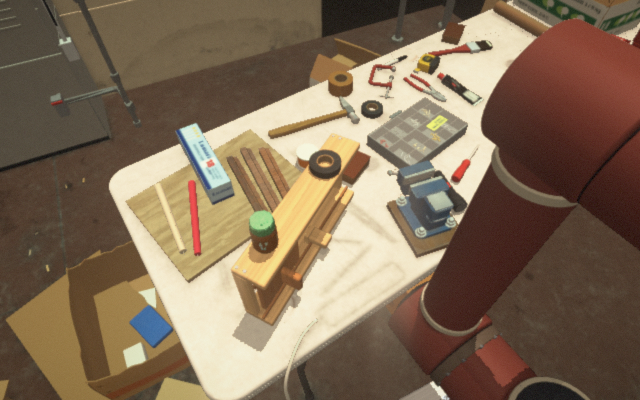

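The side view shows the cabinet obliquely at about (330,235), with the bottle at (349,200) and the tape at (312,172). In the top view the cabinet runs from (250,270) to (350,150), the pull is near (293,277), the marker near (320,238), and a vise stands at (435,205). I'll enlarge both.

```bash
python3 - <<'E'
import cv2,numpy as np
a=cv2.imread("pics/top0.png")[130:330,225:375];b=cv2.imread("pics/side0.png")[155:315,270:400]
cv2.imwrite("pics/t1.png",cv2.resize(a,None,fx=3,fy=3,interpolation=cv2.INTER_CUBIC))
cv2.imwrite("pics/s1.png",cv2.resize(b,None,fx=3.7,fy=3.7,interpolation=cv2.INTER_CUBIC))
E
```

```text
(no output)
```

View pics/t1.png

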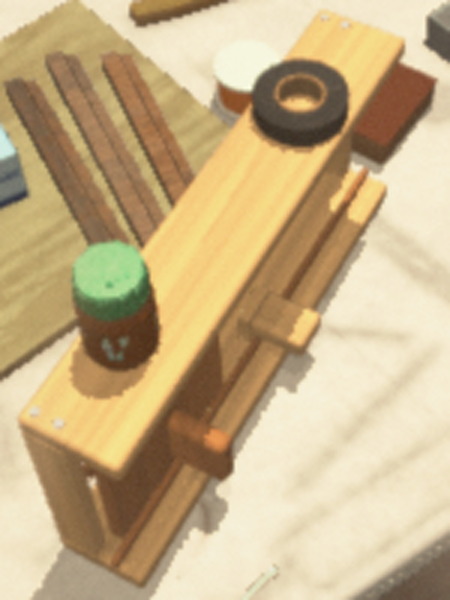

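View pics/s1.png

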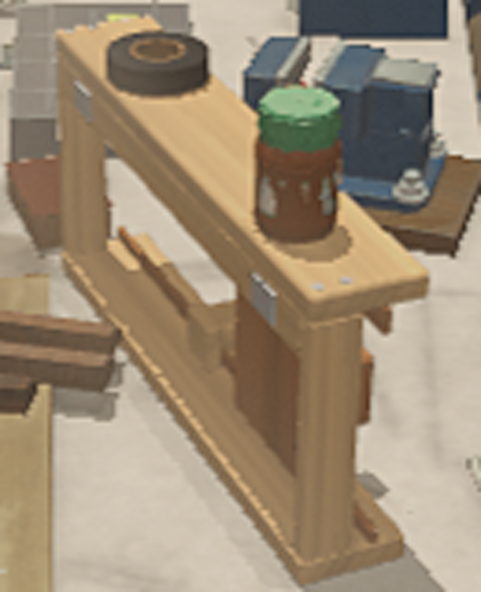

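The top crop shows the top board's corners at (120,473), (22,420), (320,12) and (404,42), the pull at (205,445) and the marker nose at (300,325). The side crop shows the top board's corners at (428,278), (300,303) and (57,30). Next I'll fit the cabinet pose and draw it over the picture to check.

```bash
cat >h.py <<'E'
import numpy as np
from bench import *
from scipy.optimize import least_squares
def proj(c,P):
    k=get_calibration(c);R=np.array(k["orientation"])
    q=(np.atleast_2d(P)-k["eye"])@R; q=q@np.array(k["mtx"]).T
    return q[:,:2]/q[:,2:]
def W(p,P):
    P=np.atleast_2d(P);c,s=np.cos(p[2]),np.sin(p[2])
    return np.c_[p[0]+c*P[:,0]-s*P[:,1],p[1]+s*P[:,0]+c*P[:,1],P[:,2]]
E
python3 - <<'E'
from h import *
import cv2
T=np.array([[-.042,.21,.203,120,473],[.035,.21,.203,22,420],[.035,-.21,.203,320,12],[-.042,-.21,.203,404,42],[-.038,.21,0.009,138,580],[-.038,-.21,.018,385,183]])
S=np.array([[-.042,.21,.203,428,278],[.035,.21,.203,302,303],[.035,-.21,.203,57,30],[-.042,-.21,.203,153,15],[-.038,.21,.018,403,545]])
uT=T[:,3:]/3+[225,130];uS=S[:,3:]/3.7+[270,155]
f=lambda p,full=0:np.r_[(proj("top",W(p,T[:,:3]))-uT).ravel(),(proj("side",W(p,S[:,:3]))-uS).ravel()]
r=least_squares(f,[.52,.14,-.4],loss="soft_l1");p=r.x
print(p,np.degrees(p[2]));print(np.round(f(p).reshape(-1,2),1).tolist())
np.save("p.npy",p)
a,b=p[:2],p[2]
for n,c in dict(pull_side=[.491,.183],door_top=[.452,.188],pk_s=[.549,.1],mk_t=[.538,.078],bot=[.471,.237],tape=[.605,.043]).items():
    d=np.array(c)-a;print(n,np.round([np.cos(b)*d[0]+np.sin(b)*d[1],-np.sin(b)*d[0]+np.cos(b)*d[1]],3))
im=cv2.imread("pics/t1.png")
def box(x0,x1,y0,y1,z0,z1,col):
    P=[[x,y,z] for x in(x0,x1) for y in(y0,y1) for z in(z0,z1)]
    u=((proj("top",W(p,P))-[225,130])*3).astype(int)
    for i in range(8):
        for j in(1,2,4):
            if not i&j: cv2.line(im,tuple(map(int,u[i])),tuple(map(int,u[i|j])),col,1)
box(-.042,.035,-.21,.21,.185,.203,(0,0,255))
box(-.038,.035,-.21,.21,0,.018,(0,0,255))
yd=.11
box(-.060,-.010,yd-.009,yd+.009,.037,.092,(255,0,0))
box(-.01,.002,yd-.075,yd+.075,.019,.183,(0,160,0))
ym=0
box(-.058,-.02,ym-.018,ym+.018,.033,.053,(255,0,255))
cv2.imwrite("pics/ov.png",cv2.resize(im,None,fx=1,fy=1))
E
```

```text
[0.54552147 0.11097176 0.62448228] 35.78019882983435
[[-2.8, 0.4], [-4.6, -0.2], [-0.0, -1.4], [1.1, -0.8], [-0.2, 3.0], [0.9, 0.9], [0.2, -1.4], [1.0, -0.8], [-1.2, -0.6], [-0.8, -0.7], [0.2, -2.2]]
pull_side [-0.002  0.09 ]
door_top [-0.031  0.117]
pk_s [-0.004 -0.011]
mk_t [-0.025 -0.022]
bot [0.013 0.146]
tape [ 0.009 -0.09 ]
```

View pics/ov.png

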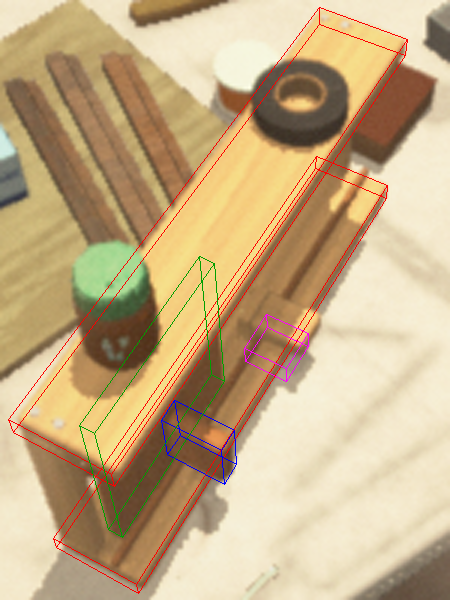

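```bash
python3 - <<'E'
from h import *
T=np.array([[-.042,.21,.203,120,473],[.035,.21,.203,22,420],[.035,-.21,.203,320,12],[-.042,-.21,.203,404,42],[-.038,.21,0.009,138,580],[-.038,-.21,.018,385,183]])
S=np.array([[-.042,.21,.203,428,278],[.035,.21,.203,302,303],[.035,-.21,.203,57,30],[-.042,-.21,.203,153,15],[-.038,.21,.018,403,545]])
uT=T[:,3:]/3+[225,130];uS=S[:,3:]/3.7+[270,155]
def f(p,c):
    A,u=(T,uT) if c=="top" else (S,uS)
    P=A[:,:3].copy()
    if len(p)>3: P[P[:,2]>.1,1]*=p[3]/.21
    return (proj(c,W(p,P))-u).ravel()
for nm,g,x0 in (("top",lambda p:f(p,"top"),[.52,.14,.6]),("top+L",lambda p:f(p,"top"),[.52,.14,.6,.21]),("side",lambda p:f(p,"side"),[.52,.14,.6]),("both+L",lambda p:np.r_[f(p,"top"),f(p,"side")],[.52,.14,.6,.21])):
    r=least_squares(g,x0);print(nm,np.round(r.x,4),np.round(np.degrees(r.x[2]),2),np.round(r.fun.reshape(-1,2),1).tolist())
for c in("top","side"):
  for n in("roof_edge","door_edge","door_pull","marker_face"):
    boxes_of
print(proj("top",[0,0,0]))
E
```

```text
top [0.5462 0.1085 0.6367] 36.48 [[-0.3, -0.1], [-2.5, -0.3], [-0.2, -2.2], [1.0, -1.8], [1.9, 2.6], [0.8, -0.0]]
top+L [0.5454 0.1092 0.6349 0.207 ] 36.37 [[0.2, -1.0], [-1.9, -1.2], [-0.8, -1.1], [0.5, -0.6], [1.5, 3.0], [0.9, 0.3]]
side [0.5438 0.1156 0.6125] 35.09 [[-0.2, 0.1], [0.3, 0.5], [-0.3, -0.1], [0.3, -0.1], [-0.2, -0.5]]
both+L [0.545  0.1104 0.6278 0.2068] 35.97 [[-1.1, -0.9], [-2.9, -1.3], [-0.6, -0.6], [0.6, 0.0], [0.5, 3.2], [1.0, 0.9], [-0.0, -2.3], [1.0, -1.8], [-0.8, -0.2], [-0.4, -0.3], [0.7, -2.4]]
[[482.25180234 458.29605364]]
```

```bash
python3 - <<'E'
from h import *
from scipy.spatial.transform import Rotation as Ro
p=np.array([.545,.110,np.radians(36)]);np.save("p.npy",p)
def ray(c,u,z):
    k=get_calibration(c);d=np.array(k["orientation"])@np.linalg.solve(np.array(k["mtx"]),[*u,1]);e=np.array(k["eye"]);return e+d*(z-e[2])/d[2]
for u,z in(((388,210),0.02),((415,253),0.02),((465,235),0.02),((440,165),.1),((400,170),.1),((465,180),.15)):print("vise",u,np.round(ray("top",u,z),3))
c,s=np.cos(p[2]),np.sin(p[2])
def cab(w):d=w-[p[0],p[1],0];return np.round([c*d[0]+s*d[1],-s*d[0]+c*d[1],w[2]],4)
t=lambda a:np.array(a)/3+[225,130]
ss=lambda a:np.array(a)/3.7+[270,155]
print("pull front top mid",cab(ray("top",t([219,436]),.090)),"front bottom",cab(ray("top",t([226,480]),.037)))
print("marker nose top front L",cab(ray("top",t([300,330]),.053)),"R",cab(ray("top",t([319,313]),.053)))
print("pull side view front mid", cab(ray("side",ss([369,385]),.065)))
k=35*np.pi/180;Xc=np.array([c,s,0]);zt=np.sin(k)*Xc-[0,0,np.cos(k)]
g=W(p,[-.046,.111,.065])[0];print("grasp",g,"zt",zt,"TCP",g+.019*zt,"pre",g+.019*zt-.12*zt)
E
```

```text
vise (388, 210) [ 0.545 -0.131  0.02 ]
vise (415, 253) [ 0.406 -0.122  0.02 ]
vise (465, 235) [ 0.396 -0.262  0.02 ]
vise (440, 165) [ 0.564 -0.286  0.1  ]
vise (400, 170) [ 0.594 -0.185  0.1  ]
vise (465, 180) [ 0.467 -0.273  0.15 ]
pull front top mid [-0.0507  0.1099  0.09  ] front bottom [-0.0577  0.1164  0.037 ]
marker nose top front L [-0.0495 -0.0171  0.053 ] R [-0.0555 -0.0384  0.053 ]
pull side view front mid [-0.06    0.1163  0.065 ]
grasp [0.44254106 0.17276276 0.065     ] zt [ 0.46403308  0.33713977 -0.81915204] TCP [0.45135768 0.17916842 0.04943611] pre [0.39567371 0.13871165 0.14773436]
```

```bash
python3 -m creep '[[[1,2,3],[0,0,3],1],[[3,5,6],[0,0,6],1],[[6,9,9],[0,0,9],1],[[9,13,10],[0,0,12],1],[[12,17,10],[0,0,15],1],[[15,22,10],[0,0,18],1],[[17,26,10],[0,0,20],1],[[18,30,10],[0,0,22],1]]' 30
```

```text
clock: 1.6
tcp_pos: [0.3316, -0.307, 0.3314]
tcp_rot: [[0.808, 0.589, 0.001], [0.589, -0.808, -0.0], [0.0, 0.0, -1.0]]
wrist_force: [-0.0, 0.2, 0.3]
grip_width: 0.0855
gripper_force: 0.0
```

```bash
python3 -m creep '[[[0.5,4,0],[0,0,0],1],[[1,9,0],[2,-3,0],1],[[2,14,0],[5,-7,0],1],[[3,19,0],[9,-12,0],1],[[4,24,-1],[13,-18,0],1],[[4.5,29,-3],[17,-23,0],1],[[5,33,-5],[20.6,-28.3,0],1],[[5,37,-6],[20.6,-28.3,0],1]]'
```

```text
clock: 2.4
tcp_pos: [0.3901, 0.0594, 0.264]
tcp_rot: [[0.674, 0.585, 0.451], [0.476, -0.811, 0.341], [0.565, -0.015, -0.825]]
wrist_force: [1.2, 0.3, -0.5]
grip_width: 0.0854
gripper_force: 0.0
```

```bash
python3 -m creep '[[[0.2,1.5,-1],[0,0,0],1],[[0.4,3.5,-3],[0,0,0],1],[[0.6,5.5,-6],[0,0,0],1],[[1,7,-9],[0,0,0],1],[[1.4,7.5,-11.5],[0,0,0],1],[[1.4,7.5,-12.3],[0,0,0],1],[[1.4,7.5,-12.3],[0,0,0],1],[[1.4,7.5,-12.3],[0,0,0],1]]'
python3 - <<'E'
from h import *
import cv2
a=read_camera("top");b=read_camera("side")
A=cv2.resize(np.ascontiguousarray(a[150:330,215:375]),None,fx=2.5,fy=2.5,interpolation=2);B=cv2.resize(np.ascontiguousarray(b[155:335,270:430]),None,fx=2.5,fy=2.5,interpolation=2)
cv2.imwrite("pics/pre.png",np.hstack([A,B])[:,:,::-1])
s=read_state();print(s["tcp_pos"],s["q"],s["wrist_force"])
E
```

```text
clock: 3.2
tcp_pos: [0.406, 0.1344, 0.1506]
tcp_rot: [[0.664, 0.59, 0.46], [0.483, -0.807, 0.339], [0.571, -0.003, -0.821]]
wrist_force: [0.2, -0.3, 0.4]
grip_width: 0.0852
gripper_force: 0.0
[0.40634088 0.13419436 0.15120341] [ -7.24298367 -51.75992287 144.18426902  26.16537911  63.34820555
  39.83150646] [-0.4800362   0.01400573  0.50231918]
```

View pics/pre.png

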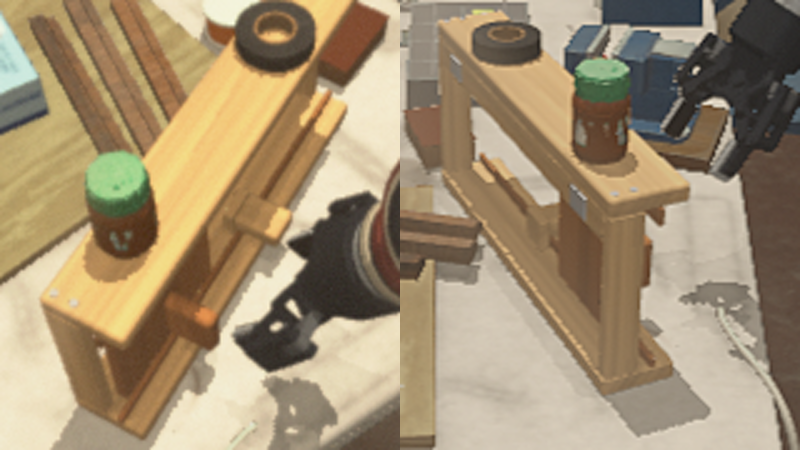

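The left half shows the fingers at (270,330) level with the pull at (195,320). The right half shows them clear of the roof on the robot's side. I'm going in along the tool axis.

```bash
python3 -m creep '[[[0.5,0.3,-1],[0,0,0],1],[[1.2,0.8,-2.2],[0,0,0],1],[[1.9,1.3,-3.4],[0,0,0],1],[[2.6,1.8,-4.6],[0,0,0],1],[[3.3,2.3,-5.8],[0,0,0],1],[[3.3,2.3,-5.8],[0,0,0],1],[[3.3,2.3,-5.8],[0,0,0],1],[[3.3,2.3,-5.8],[0,0,0],1]]'
python3 - <<'E'
from h import *
p=np.load("p.npy");s=read_state();c,q=np.cos(p[2]),np.sin(p[2])
g=s["tcp_pos"]-.019*s["tcp_rot"][:,2];d=g-[p[0],p[1],0]
print("tcp",s["tcp_pos"],"grasp in cab",c*d[0]+q*d[1],-q*d[0]+c*d[1],d[2],s["wrist_force"],s["q"][:3])
E
```

```text
clock: 4.1
tcp_pos: [0.439, 0.1575, 0.0924]
tcp_rot: [[0.664, 0.59, 0.46], [0.483, -0.807, 0.339], [0.571, -0.003, -0.821]]
wrist_force: [0.5, 0.3, -0.2]
grip_width: 0.0856
gripper_force: 0.0
tcp [0.43901426 0.15748188 0.09241801] grasp in cab -0.06868766973068825 0.1006267339830933 0.10801336446338068 [ 0.5041527   0.34667321 -0.22619495] [ -2.1398597  -36.19121317 142.2105228 ]
```

```bash
python3 -m creep '[[[-0.6,0.8,0],[0,0,0],1],[[-0.3,1.1,-0.7],[0,0,0],1],[[0,1.3,-1.4],[0,0,0],1],[[0.4,1.6,-2.2],[0,0,0],1],[[0.8,1.9,-3.2],[0,0,0],1],[[1.2,2.15,-4.2],[0,0,0],1],[[1.2,2.15,-4.2],[0,0,0],1],[[1.2,2.15,-4.2],[0,0,0],1]]'
python3 - <<'E'
from h import *
import cv2
a=read_camera("top");b=read_camera("side")
A=cv2.resize(np.ascontiguousarray(a[150:330,215:375]),None,fx=2.5,fy=2.5,interpolation=2);B=cv2.resize(np.ascontiguousarray(b[155:335,270:430]),None,fx=2.5,fy=2.5,interpolation=2)
cv2.imwrite("pics/gr.png",np.hstack([A,B])[:,:,::-1])
E
```

```text
clock: 4.9
tcp_pos: [0.4506, 0.1792, 0.0497]
tcp_rot: [[0.664, 0.59, 0.458], [0.483, -0.807, 0.34], [0.57, -0.004, -0.821]]
wrist_force: [0.0, 0.3, 0.3]
grip_width: 0.0852
gripper_force: 0.0
```

View pics/gr.png

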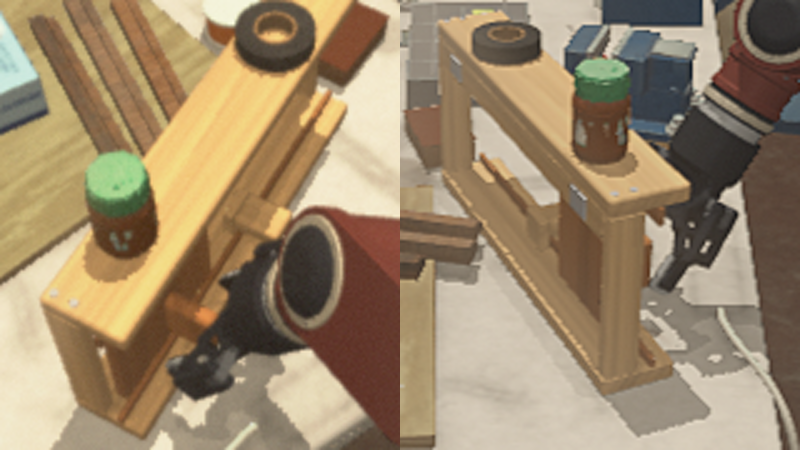

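The fingers straddle the pull, with one on each side at (205,370) and (250,290) in the left half. Closing.

```bash
python3 -m creep '[[[0,0,0],[0,0,0],0.7],[[0,0,0],[0,0,0],0.5],[[0,0,0],[0,0,0],0.3],[[0,0,0],[0,0,0],0.15],[[0,0,0],[0,0,0],0],[[0,0,0],[0,0,0],0],[[0,0,0],[0,0,0],0],[[0,0,0],[0,0,0],0]]' 40
```

```text
clock: 5.8
tcp_pos: [0.4502, 0.1793, 0.049]
tcp_rot: [[0.664, 0.591, 0.457], [0.484, -0.806, 0.34], [0.569, -0.004, -0.822]]
wrist_force: [-5.0, -2.7, 4.4]
grip_width: 0.0175
gripper_force: 40.3
```

```bash
cat >m.py <<'E'
from h import *
p=np.load("p.npy");s=read_state();c,q=np.cos(p[2]),np.sin(p[2])
R=np.array([[c,q,0],[-q,c,0],[0,0,1]])
g=s["tcp_pos"]-.019*s["tcp_rot"][:,2]
print("t",s["clock"],"grasp cab mm",np.round(1000*R@(g-[p[0],p[1],0]),1),"F cab",np.round(R@s["wrist_force"],1),"w",round(s["grip_width"],4),"gf",round(float(s["gripper_force"]),1))
E
python3 m.py
```

```text
t 5.8 grasp cab mm [-46.7 111.7  64.6] F cab [-5.6  0.7  4.4] w 0.0175 gf 40.3
```

Gripped, at a width of 17.5 mm. Sliding right, 24 mm per call.

```bash
python3 -m creep '[[[0.1,-0.14,0],[0,0,0],0],[[0.3,-0.41,0],[0,0,0],0],[[0.5,-0.69,0],[0,0,0],0],[[0.7,-0.96,0],[0,0,0],0],[[0.9,-1.24,0],[0,0,0],0],[[1.1,-1.51,0],[0,0,0],0],[[1.3,-1.79,0],[0,0,0],0],[[1.41,-1.94,0],[0,0,0],0]]'; python3 m.py
```

```text
clock: 6.6
tcp_pos: [0.4645, 0.1598, 0.049]
tcp_rot: [[0.665, 0.591, 0.457], [0.483, -0.807, 0.34], [0.57, -0.005, -0.822]]
wrist_force: [-4.0, -0.8, 4.8]
grip_width: 0.0176
gripper_force: 40.2
t 6.6 grasp cab mm [-46.6  87.5  64.6] F cab [-3.8  1.7  4.8] w 0.0176 gf 40.2
```

```bash
python3 -m creep '[[[0.1,-0.14,0],[0,0,0],0],[[0.3,-0.41,0],[0,0,0],0],[[0.5,-0.69,0],[0,0,0],0],[[0.7,-0.96,0],[0,0,0],0],[[0.9,-1.24,0],[0,0,0],0],[[1.1,-1.51,0],[0,0,0],0],[[1.3,-1.79,0],[0,0,0],0],[[1.41,-1.94,0],[0,0,0],0]]'; python3 m.py
```

```text
clock: 7.4
tcp_pos: [0.4786, 0.1405, 0.0489]
tcp_rot: [[0.665, 0.591, 0.457], [0.483, -0.807, 0.34], [0.57, -0.005, -0.822]]
wrist_force: [-2.8, 3.9, 4.4]
grip_width: 0.0172
gripper_force: 40.0
t 7.4 grasp cab mm [-46.6  63.5  64.6] F cab [0.1 4.8 4.4] w 0.0172 gf 40.0
```

```bash
python3 -m creep '[[[0.1,-0.14,0],[0,0,0],0],[[0.25,-0.34,0],[0,0,0],0],[[0.4,-0.55,0],[0,0,0],0],[[0.55,-0.76,0],[0,0,0],0],[[0.7,-0.96,0],[0,0,0],0],[[0.85,-1.17,0],[0,0,0],0],[[0.98,-1.35,0],[0,0,0],0],[[1.06,-1.46,0],[0,0,0],0]]'; python3 m.py
```

```text
clock: 8.2
tcp_pos: [0.4894, 0.1259, 0.049]
tcp_rot: [[0.665, 0.591, 0.458], [0.483, -0.807, 0.34], [0.57, -0.005, -0.822]]
wrist_force: [-0.5, 6.0, 2.5]
grip_width: 0.0178
gripper_force: 39.5
t 8.2 grasp cab mm [-46.5  45.5  64.6] F cab [3.1 5.1 2.5] w 0.0178 gf 39.5
```

```bash
python3 -m creep '[[[0.07,-0.07,0],[0,0,0],0],[[0.14,-0.14,0],[0,0,0],0],[[0.2,-0.22,0],[0,0,0],0],[[0.26,-0.3,0],[0,0,0],0],[[0.32,-0.38,0],[0,0,0],0],[[0.39,-0.46,0],[0,0,0],0],[[0.39,-0.46,0],[0,0,0],0],[[0.39,-0.46,0],[0,0,0],0]]'; python3 m.py
```

```text
clock: 9.0
tcp_pos: [0.493, 0.121, 0.0489]
tcp_rot: [[0.665, 0.591, 0.457], [0.484, -0.807, 0.339], [0.569, -0.004, -0.822]]
wrist_force: [-6.0, 1.2, 7.1]
grip_width: 0.0175
gripper_force: 40.6
t 9.0 grasp cab mm [-46.4  39.3  64.5] F cab [-4.1  4.5  7.1] w 0.0175 gf 40.6
```

```bash
python3 -m creep '[[[0.06,-0.08,0],[0,0,0],0],[[0.12,-0.16,0],[0,0,0],0],[[0.18,-0.24,0],[0,0,0],0],[[0.24,-0.32,0],[0,0,0],0],[[0.3,-0.4,0],[0,0,0],0],[[0.36,-0.48,0],[0,0,0],0],[[0.36,-0.48,0],[0,0,0],0],[[0.36,-0.48,0],[0,0,0],0]]'; python3 m.py
```

```text
clock: 9.8
tcp_pos: [0.4966, 0.1161, 0.049]
tcp_rot: [[0.665, 0.591, 0.457], [0.484, -0.807, 0.339], [0.569, -0.004, -0.822]]
wrist_force: [-6.5, 0.1, 7.2]
grip_width: 0.0179
gripper_force: 40.8
t 9.8 grasp cab mm [-46.4  33.3  64.6] F cab [-5.2  3.8  7.2] w 0.0179 gf 40.8
```

```bash
python3 -m creep '[[[0.06,-0.08,0],[0,0,0],0],[[0.12,-0.16,0],[0,0,0],0],[[0.18,-0.24,0],[0,0,0],0],[[0.24,-0.32,0],[0,0,0],0],[[0.3,-0.41,0],[0,0,0],0],[[0.35,-0.49,0],[0,0,0],0],[[0.35,-0.49,0],[0,0,0],0],[[0.35,-0.49,0],[0,0,0],0]]'; python3 m.py
```

```text
clock: 10.6
tcp_pos: [0.5001, 0.1113, 0.049]
tcp_rot: [[0.665, 0.591, 0.457], [0.484, -0.807, 0.339], [0.569, -0.004, -0.822]]
wrist_force: [-4.3, -0.4, 6.2]
grip_width: 0.0175
gripper_force: 40.6
t 10.6 grasp cab mm [-46.4  27.3  64.6] F cab [-3.7  2.2  6.2] w 0.0175 gf 40.6
```

```bash
python3 -m creep '[[[0.05,-0.07,0],[0,0,0],0],[[0.1,-0.14,0],[0,0,0],0],[[0.15,-0.21,0],[0,0,0],0],[[0.2,-0.28,0],[0,0,0],0],[[0.25,-0.34,0],[0,0,0],0],[[0.3,-0.41,0],[0,0,0],0],[[0.33,-0.45,0],[0,0,0],0],[[0.36,-0.49,0],[0,0,0],0]]'; python3 m.py
```

```text
clock: 11.4
tcp_pos: [0.5037, 0.1065, 0.049]
tcp_rot: [[0.665, 0.591, 0.457], [0.484, -0.807, 0.339], [0.569, -0.005, -0.822]]
wrist_force: [-6.1, 1.9, 5.9]
grip_width: 0.0175
gripper_force: 40.6
t 11.4 grasp cab mm [-46.3  21.3  64.6] F cab [-3.8  5.1  5.9] w 0.0175 gf 40.6
```

```bash
python3 -m creep '[[[0.05,-0.07,0],[0,0,0],0],[[0.1,-0.14,0],[0,0,0],0],[[0.15,-0.21,0],[0,0,0],0],[[0.2,-0.28,0],[0,0,0],0],[[0.25,-0.34,0],[0,0,0],0],[[0.3,-0.41,0],[0,0,0],0],[[0.33,-0.45,0],[0,0,0],0],[[0.36,-0.49,0],[0,0,0],0]]'; python3 m.py
```

```text
clock: 12.2
tcp_pos: [0.5073, 0.1016, 0.049]
tcp_rot: [[0.665, 0.591, 0.457], [0.484, -0.807, 0.339], [0.569, -0.005, -0.822]]
wrist_force: [-5.7, 2.0, 6.4]
grip_width: 0.0174
gripper_force: 40.6
t 12.2 grasp cab mm [-46.3  15.3  64.6] F cab [-3.5  4.9  6.4] w 0.0174 gf 40.6
```

```bash
python3 -m creep '[[[0.05,-0.07,0],[0,0,0],0],[[0.1,-0.14,0],[0,0,0],0],[[0.15,-0.21,0],[0,0,0],0],[[0.2,-0.28,0],[0,0,0],0],[[0.25,-0.34,0],[0,0,0],0],[[0.3,-0.41,0],[0,0,0],0],[[0.33,-0.45,0],[0,0,0],0],[[0.36,-0.49,0],[0,0,0],0]]'; python3 m.py
```

```text
clock: 13.0
tcp_pos: [0.5108, 0.0967, 0.049]
tcp_rot: [[0.665, 0.591, 0.457], [0.484, -0.807, 0.339], [0.569, -0.005, -0.822]]
wrist_force: [-4.8, 1.1, 6.7]
grip_width: 0.0174
gripper_force: 40.6
t 13.0 grasp cab mm [-46.3   9.2  64.6] F cab [-3.2  3.7  6.7] w 0.0174 gf 40.6
```

```bash
python3 -m creep '[[[0.05,-0.07,0],[0,0,0],0],[[0.1,-0.14,0],[0,0,0],0],[[0.15,-0.21,0],[0,0,0],0],[[0.2,-0.28,0],[0,0,0],0],[[0.25,-0.34,0],[0,0,0],0],[[0.3,-0.41,0],[0,0,0],0],[[0.33,-0.45,0],[0,0,0],0],[[0.36,-0.49,0],[0,0,0],0]]'; python3 m.py
```

```text
clock: 13.8
tcp_pos: [0.5144, 0.0918, 0.049]
tcp_rot: [[0.665, 0.591, 0.457], [0.484, -0.807, 0.339], [0.569, -0.005, -0.822]]
wrist_force: [-6.1, 2.2, 7.3]
grip_width: 0.0173
gripper_force: 40.6
t 13.8 grasp cab mm [-46.2   3.1  64.6] F cab [-3.6  5.3  7.3] w 0.0173 gf 40.6
```

```bash
python3 -m creep '[[[0.05,-0.07,0],[0,0,0],0],[[0.1,-0.14,0],[0,0,0],0],[[0.15,-0.21,0],[0,0,0],0],[[0.2,-0.28,0],[0,0,0],0],[[0.25,-0.34,0],[0,0,0],0],[[0.3,-0.41,0],[0,0,0],0],[[0.33,-0.45,0],[0,0,0],0],[[0.36,-0.49,0],[0,0,0],0]]'; python3 m.py
```

```text
clock: 14.6
tcp_pos: [0.518, 0.0869, 0.049]
tcp_rot: [[0.665, 0.591, 0.457], [0.484, -0.807, 0.339], [0.569, -0.005, -0.822]]
wrist_force: [-5.4, 2.8, 6.4]
grip_width: 0.0177
gripper_force: 40.6
t 14.6 grasp cab mm [-46.2  -3.   64.6] F cab [-2.7  5.5  6.4] w 0.0177 gf 40.6
```

```bash
python3 -m creep '[[[0.05,-0.07,0],[0,0,0],0],[[0.1,-0.14,0],[0,0,0],0],[[0.15,-0.21,0],[0,0,0],0],[[0.2,-0.28,0],[0,0,0],0],[[0.25,-0.34,0],[0,0,0],0],[[0.3,-0.41,0],[0,0,0],0],[[0.33,-0.45,0],[0,0,0],0],[[0.36,-0.49,0],[0,0,0],0]]'; python3 m.py
```

```text
clock: 15.4
tcp_pos: [0.5213, 0.0825, 0.049]
tcp_rot: [[0.665, 0.592, 0.456], [0.484, -0.806, 0.341], [0.569, -0.006, -0.822]]
wrist_force: [-8.2, 3.3, 9.6]
grip_width: 0.0175
gripper_force: 40.9
t 15.4 grasp cab mm [-46.2  -8.5  64.6] F cab [-4.7  7.5  9.6] w 0.0175 gf 40.9
```

Stiffening to 7.5 N. Now a small step of 3 mm.

```bash
python3 -m creep '[[[0.03,-0.03,0],[0,0,0],0],[[0.05,-0.06,0],[0,0,0],0],[[0.07,-0.09,0],[0,0,0],0],[[0.09,-0.12,0],[0,0,0],0],[[0.12,-0.15,0],[0,0,0],0],[[0.14,-0.18,0],[0,0,0],0],[[0.16,-0.21,0],[0,0,0],0],[[0.18,-0.24,0],[0,0,0],0]]'; python3 m.py
```

```text
clock: 16.2
tcp_pos: [0.5227, 0.0805, 0.0489]
tcp_rot: [[0.665, 0.592, 0.455], [0.484, -0.806, 0.342], [0.569, -0.007, -0.822]]
wrist_force: [-11.0, 4.9, 11.3]
grip_width: 0.0177
gripper_force: 41.3
t 16.2 grasp cab mm [-46.2 -10.9  64.5] F cab [-6.1 10.4 11.3] w 0.0177 gf 41.3
```

```bash
python3 -m creep '[[[0.02,-0.02,0],[0,0,0],0],[[0.03,-0.03,0],[0,0,0],0],[[0.04,-0.05,0],[0,0,0],0],[[0.05,-0.06,0],[0,0,0],0],[[0.06,-0.07,0],[0,0,0],0],[[0.07,-0.08,0],[0,0,0],0],[[0.08,-0.1,0],[0,0,0],0],[[0.08,-0.11,0],[0,0,0],0]]'; python3 m.py
```

```text
clock: 17.0
tcp_pos: [0.5233, 0.0797, 0.049]
tcp_rot: [[0.665, 0.593, 0.455], [0.484, -0.805, 0.342], [0.569, -0.007, -0.822]]
wrist_force: [-13.1, 5.8, 11.5]
grip_width: 0.0178
gripper_force: 41.4
t 17.0 grasp cab mm [-46.2 -12.   64.6] F cab [-7.2 12.4 11.5] w 0.0178 gf 41.4
```

12.4 N, so it is clearly bound. Sliding back.

```bash
python3 -m creep '[[[-0.1,0.13,0],[0,0,0],0],[[-0.35,0.47,0],[0,0,0],0],[[-0.65,0.88,0],[0,0,0],0],[[-0.95,1.29,0],[0,0,0],0],[[-1.25,1.7,0],[0,0,0],0],[[-1.55,2.1,0],[0,0,0],0],[[-1.77,2.4,0],[0,0,0],0],[[-1.87,2.54,0],[0,0,0],0]]'; python3 m.py
```

```text
clock: 17.8
tcp_pos: [0.5055, 0.104, 0.049]
tcp_rot: [[0.664, 0.591, 0.458], [0.484, -0.807, 0.339], [0.57, -0.003, -0.822]]
wrist_force: [-2.7, -5.0, 5.5]
grip_width: 0.0175
gripper_force: 40.6
t 17.8 grasp cab mm [-46.3  18.3  64.6] F cab [-5.1 -2.5  5.5] w 0.0175 gf 40.6
```

```bash
python3 -m creep '[[[0,0,0],[0,0,0],0],[[0,0,0],[0,0,0],0.15],[[0,0,0],[0,0,0],0.3],[[0,0,0],[0,0,0],0.5],[[0,0,0],[0,0,0],0.7],[[0,0,0],[0,0,0],0.8],[[0,0,0],[0,0,0],0.8],[[0,0,0],[0,0,0],0.8]]'; python3 m.py
```

```text
clock: 18.6
tcp_pos: [0.5055, 0.1042, 0.0488]
tcp_rot: [[0.665, 0.591, 0.457], [0.483, -0.807, 0.34], [0.57, -0.005, -0.822]]
wrist_force: [0.1, -0.6, 0.1]
grip_width: 0.0686
gripper_force: 0.0
t 18.6 grasp cab mm [-46.2  18.4  64.4] F cab [-0.3 -0.6  0.1] w 0.0686 gf 0.0
```

```bash
python3 -m creep '[[[-0.3,-0.2,0.5],[0,0,0],0.8],[[-0.9,-0.7,1.6],[0,0,0],0.8],[[-1.7,-1.25,3],[0,0,0],0.8],[[-2.5,-1.9,4.5],[0,0,0],0.8],[[-3.4,-2.5,6.1],[0,0,0],0.8],[[-4.3,-3.2,7.7],[0,0,0],0.8],[[-5.1,-3.8,9.2],[0,0,0],0.8],[[-5.5,-4.1,9.9],[0,0,0],0.8]]'
python3 - <<'E'
from h import *
import cv2
a=read_camera("top");b=read_camera("side")
A=cv2.resize(np.ascontiguousarray(a[150:330,215:375]),None,fx=2.5,fy=2.5,interpolation=2);B=cv2.resize(np.ascontiguousarray(b[155:335,270:430]),None,fx=2.5,fy=2.5,interpolation=2)
cv2.imwrite("pics/end.png",np.hstack([A,B])[:,:,::-1])
print(read_state()["wrist_force"])
E
```

```text
clock: 19.4
tcp_pos: [0.4509, 0.0624, 0.15]
tcp_rot: [[0.663, 0.59, 0.46], [0.483, -0.807, 0.338], [0.571, -0.002, -0.821]]
wrist_force: [0.4, -0.7, 0.3]
grip_width: 0.0683
gripper_force: 0.0
[-0.59666969 -0.56913559 -0.40967521]
```

View pics/end.png

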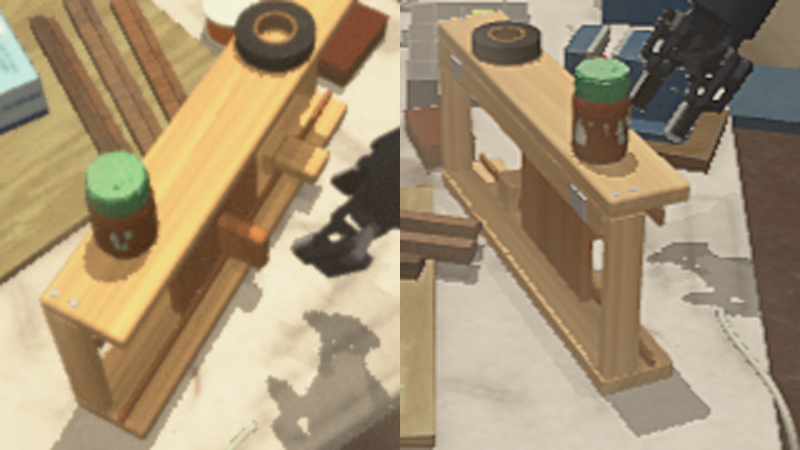

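The left half shows the pull at (250,240) and the block's nose at (310,165), with an open gap between them. The bottle, tape and sanding block have not moved and the gripper is clear, so I'm handing in.

```bash
python3 -c "
from bench import *
print(job_done())"
```

```text
the job is handed in; nothing more can be done
None
```

The job is done and handed in at about 19.5 s: I slid the door right with the block ahead of it until it clearly bound at about 12 N, then slid it back about 30 mm by the arm's own position reading and released it. The bottle, tape and sanding block looked unmoved in the last pictures; I never touched the block with the gripper, and hand-in returned no verdict.

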